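# Shut the sampling valve by its star handle

## Robot

A 6-joint arm with a two-finger parallel gripper is mounted at the origin on the work surface. World frame = base frame: x ahead of the robot, y to its left, z up, the work surface at z = 0. Lengths are in m, angles in rad, forces in N, time in s.
With the tool pointing down it reaches from about 0.375 to 0.9 m from the base axis. Payload 3.1 kg.
Tool frame: the origin (TCP) lies at the centre of the arm's flange, where the gripper is bolted on; the fingertips stand 182 mm ahead of it and the grasp point (between the pads) lies 164 mm ahead of it; z points along the fingers, y is the line along which they close (so a half turn about z gives the same grasp; the last joint's range is limited). The gripper opens to 87 mm and grips with 3 to 60 N. Pads are 19 mm wide; open, the fingers measure 117 mm over their backs; the gripper's body (75 mm by 190 mm) begins 51 mm behind the grasp point.
Start: joints at [1.012, 0.527, 1.433, -0, 1.181, -0.178], TCP at [0.232, 0.58, 0.405] pointing down, gripper open.
Joint ranges: [-3.08, 3.08], [-0.75, 2.2], [0.22, 2.44], [-1.43, 4.57], [0, 2.65], [-2.85, 2.85]. Speed limits (rad/s): [2.79, 2.79, 3.14, 3.14, 3.14, 3.14].

## Interface

Orientations are given as a unit quaternion [w, x, y, z].
In Python, from workcell import ctrl gives the robot as it stands. The module is installed in compiled form; this text tells all that it offers.
- The arm moves only by the tool drive_tool, never from a script. Its argument "commands" is text: rows parted by semicolons, each of 7 numbers parted by spaces: the opening, from -1 (shut) to 1 (fully open), then the shift along the tool's x, y, z in cm, then the turn, a rotation vector about the tool's x, y, z in degrees. In form: fingers x y z wx wy wz; .... A call has 1 to 20 rows; each row is the pose to reach, as a shift and turn from the pose commanded when the call began, along the tool's axes at that moment; what a row does not reach only later rows make up. A row lasts 1/8 s, in which the tool goes at most 62.5 mm and 10.7 degrees, less where a joint would pass 70% of its speed; a pose out of reach is approached as far as the arm can. A call with a gripper value outside its range is refused whole. The fingers move at their own pace and stop on an object; "grip_force" is the grip in N (left out, the last holds). Time passes only in rows, so rows that repeat a pose let the fingers close. It gives the time, the measured TCP pose, the force, the opening and the grip force at its end, in the units of the state.
- ctrl.get_obs(): the state, without advancing time (a new reading comes with each control period).
- ctrl.camera(name): name is "scene" or "side" or "wrist"; returns (picture, depth): 480x640x3 uint8, blue, green, red; 480x640 float32, m along the optical axis (not along the pixel's ray), 0 where there is no reading.
- ctrl.camera_info(name): a dict with "fov_y" (degrees; the focal length in pixels is half the picture's height over the tangent of half this angle, whatever the lens; pixels are square), "cx", "cy" (the principal point, pixels), "xyz" and "attitude" of the camera in the world. Camera axes: x right, y up, looking along -z (the intrinsics and any distortion apply to the point x, -y, -z); pixel columns grow to the right and rows downward; lengths in m; the calibration is good to about 2 mm. The wrist camera is an equidistant fisheye: a pixel r from the principal point sees the ray r / f radians off the axis. A picture is of the moment at which its call begins: read the wrist's pose just before it. camera_info takes no time and is no camera call; for the wrist camera it gives the pose at the moment of the call.
- ctrl.finish_job(): hands the job in; it is judged then, once.
The state is a dict: "clock": time; "joint_positions": joint angles; "dq": joint speeds; "joint_torque": joint torques, N m; "eef_pos": TCP position; "eef_rot": TCP orientation; "contact_force": force on the tool from outside, world axes, zero at the start; "ft_torque": the same for the moment, N m; "finger_gap": opening from 0.0 (shut) to 1.0 (fully open); "grip_force": force on a finger pad.
Only numpy, scipy, OpenCV 4.12 (cv2) and the standard library are available. Lean on these libraries where they do the work, as an engineer would, in place of code of your own. Each camera call takes 0.05 s, during which the arm holds its last target. There are 200 camera calls.

## Task

The sample has been drawn: shut the larger of the two star-handled valves on the bench by pushing its spokes round clockwise (seen from above) until it is fully home against its stop. Leave the smaller valve as it is set, and leave the glass beaker standing where it is.

Things in the scene. Friction and masses are not known exactly. Their poses are not given: they have to be found in the camera images.
- large_valve (a joint): Angle (rad) the large star has been turned clockwise, seen from above: 0 = fully open, 3.60 = shut, at a hard stop; 0.1 to 1.5 at the start. Stiff (0.3 N m, about 4 N at 70 mm from the axis), no spring, stays where left. When shut, the short steel lug under the hub meets the small upright post on the plate below it.
- large_valve_hub (a point): Centre of the large star on its vertical axis, 230 mm above the bench; the frame turns with it, z up. Four level spokes along +x, +y, -x, -y: steel rods 12 mm thick, black 25 mm balls centred 94.5 mm out; star 214 mm across. Hub radius 25 mm, 20 mm high above centre. Beyond 55 mm radius, fingers between spokes are free to 60 mm below centre. Bolted down, left or right.
- small_valve_spoke (a point): Centre of one 18 mm ball of the small valve's star, 51 mm from that star's vertical axis and 165 mm above the bench. The small valve looks alike but its four-spoked star is only 120 mm across; it stands on the other side, 0.3 to 0.5 m from the large one.
- beaker_center (a point): Centre, half-way up, of the open glass beaker (72 mm across the rim, 95 mm high, loose) standing under the large valve's spout, about 150 mm from the valve's axis on the side away from the robot. z is its upright axis.
Things that resemble listed ones, but are neither listed nor needed, are in the scene too. Leave any pink look-alike of the part that bears beaker_center alone.

How it is judged:
At the end, for the whole second after the job is handed in: The large valve's star handle is turned clockwise to within 10 degrees of its stop (joint above 3.43 rad) and at rest; the small valve's star has not been turned (its ball within 15 mm of where it was); the beaker stands upright within 20 mm of where it stood (value of joint large_valve above 3.43 rad and velocity of joint large_valve between -0.05 and 0.05 rad/s and distance of small_valve_spoke from where it was at the start of the episode below 0.015 m and angle between beaker_center's own z axis and vertical below 0.2 rad and distance of beaker_center from where it was at the start of the episode below 0.02 m); the robot touches nothing.
It fails at once if the small valve is turned (its ball moves more than 15 mm) (not (distance of small_valve_spoke from where it was at the start of the episode below 0.015 m)).
It fails at once if the beaker is tipped or pushed away (0.2 rad, 20 mm) (not (angle between beaker_center's own z axis and vertical below 0.2 rad and distance of beaker_center from where it was at the start of the episode below 0.02 m)).
It also fails if it takes over 54 s, if anything falls off the work surface, if the arm or the gripper's body presses on something with over 40 N, if the wrist force passes 120 N, or if a joint passes its speed limit or range.

## Working session

There is one attempt and no reset: what is moved stays moved. The work goes in short steps, Python scripts to look and compute and a tool call to move; the robot and the scene stay as the last step left them, time stands still between calls to the robot, and variables do not carry over. Pictures are saved under pics/ and viewed, at most 10 in all, crops included, and the job is handed in when it is done.

Besides the shell and the picture viewer there is one more tool, called after "Emit:" as a command line: name --argument value ..., lists and objects as JSON in quotes. drive_tool: Moves the arm, as the interface text tells. Its arguments: {"type":"object","properties":{"commands":{"type":"string"},"grip_force":{"type":"number"}},"required":["commands"]}

```bash
mkdir -p pics; cat > h.py <<'E'
import numpy as np, cv2
from workcell import ctrl
from scipy.spatial.transform import Rotation as R
def snap(n,f):
    i=ctrl.camera_info(n); im,d=ctrl.camera(n); cv2.imwrite(f'pics/{f}.png',im); np.savez(f'pics/{f}.npz',im=im,d=d,**{k:np.array(v) for k,v in i.items()}); return i,im,d
def rot(a):
    a=np.array(a); return a if a.shape==(3,3) else R.from_quat(np.r_[a[1:],a[0]]).as_matrix()
def cloud(f):
    z=np.load(f'pics/{f}.npz'); d=z['d']; F=240/np.tan(np.radians(float(z['fov_y']))/2)
    v,u=np.mgrid[:480,:640]; p=np.stack([(u-z['cx'])/F*d,-(v-z['cy'])/F*d,-d],-1)
    return p@rot(z['attitude']).T+z['xyz'], d>0
E
python3 - <<'E'
from h import *
for n in ('scene','side'):
    i,im,d=snap(n,n); print(n,i)
print(ctrl.get_obs())
E
```

```text
scene {'fov_y': 56.510812735840624, 'cx': 319.0435040579964, 'cy': 238.74309719564906, 'xyz': array([ 0.95398018, -0.20205211,  0.74213705]), 'attitude': array([0.83471199, 0.24934597, 0.14885266, 0.46789461])}
side {'fov_y': 55.3992944629262, 'cx': 324.26943289682265, 'cy': 238.34644139471868, 'xyz': array([ 0.33072073, -0.52765836,  0.75439295]), 'attitude': array([ 0.89247044,  0.3662963 , -0.09789702, -0.24441709])}
{'clock': 0.1, 'joint_positions': array([ 1.01147184e+00,  5.28358812e-01,  1.43376619e+00, -4.62764027e-05,
        1.18138849e+00, -1.78481988e-01]), 'dq': array([ 0.00086541, -0.00091848, -0.00546469,  0.00036194,  0.00063047,
        0.0013182 ]), 'joint_torque': array([ 3.01586169e-04, -4.40986347e+01, -1.77150518e+01,  6.34845207e-02,
        5.33581933e-02, -2.93758865e-05]), 'eef_pos': array([0.23211565, 0.57996827, 0.40388053]), 'eef_rot': array([-3.26362232e-04,  1.89263815e-01,  9.81925804e-01, -9.03521348e-04]), 'contact_force': array([-0.24898802,  0.16836374,  0.1590622 ]), 'ft_torque': array([0.00158905, 0.02003919, 0.07308098]), 'grip_force': 0.0, 'finger_gap': 1.0042642693008867}
```

View pics/scene.png

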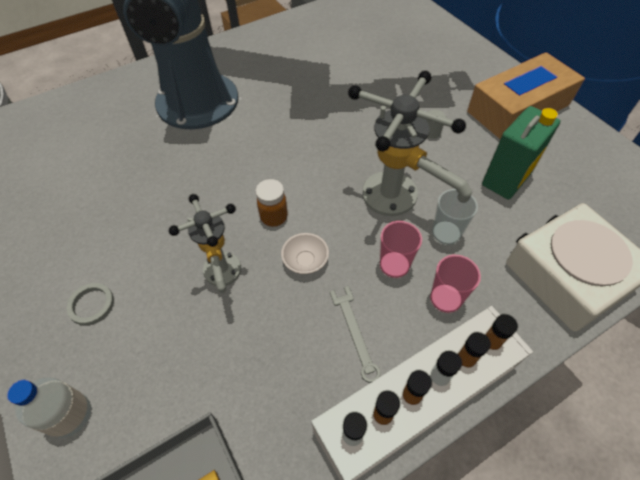

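View pics/side.png

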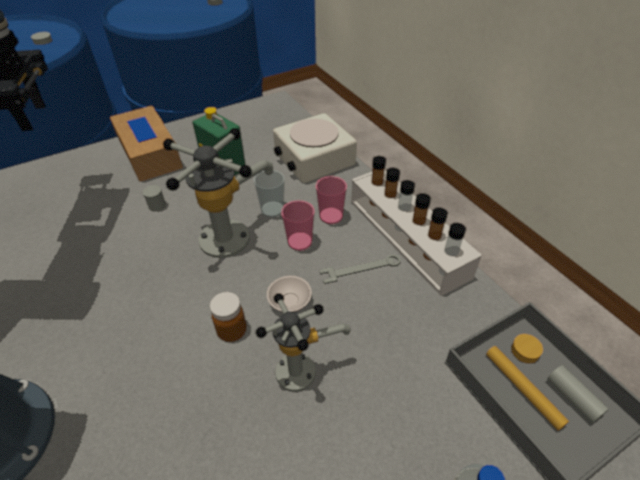

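The large valve has its hub at scene (404,108), with balls at (355,92), (425,77), (459,126) and (382,144). The look-alike is the small valve at (203,217). The glass beaker is at (455,215), and the pink cups at (400,248) and (455,283) are decoys. The larger star, with the beaker under its spout, is the target.

```bash
cat >> h.py <<'E'
def ray(f,u,v,zp):
    z=np.load(f'pics/{f}.npz'); F=240/np.tan(np.radians(float(z['fov_y']))/2)
    r=rot(z['attitude'])@np.array([(u-z['cx'])/F,-(v-z['cy'])/F,-1]); o=z['xyz']; return o+r*(zp-o[2])/r[2]
E
python3 - <<'E'
from h import *
def star(f,pts,zp):
    q=np.array([ray(f,u,v,zp)[:2] for u,v in pts]); c=q.mean(0); e=q-c
    print(f,'c',c.round(3),'r',np.hypot(*e.T).round(3),'ang',np.degrees(np.arctan2(e[:,1],e[:,0])).round(1)); return c
star('scene',[(355,92),(425,77),(459,126),(382,144)],.23)
star('side',[(209,136),(246,171),(207,202),(173,184)],.23)
star('scene',[(194,199),(231,209),(211,242),(174,231)],.165)
star('side',[(280,299),(319,310),(303,345),(261,332)],.165)
print('beaker rim', ray('scene',456,203,.095), ray('side',270,182,.095))
P,ok=cloud('scene')
m=ok&(P[...,2]>.12)&(P[...,0]>.2)
# spout & all tall things near
for s in [(404,108),(430,165),(465,190),(540,120),(525,150),(270,190)]: print(s,P[s[1],s[0]].round(3))
im=cv2.imread('pics/scene.png')[50:250,320:500]; cv2.imwrite('pics/c1.png',cv2.resize(im,None,fx=3,fy=3,interpolation=2))
E
```

```text
scene c [0.506 0.232] r [0.095 0.096 0.095 0.096] ang [-149.5  120.7   30.8  -59.7]
side c [0.494 0.181] r [0.123 0.069 0.088 0.07 ] ang [  69.6  -29.  -112.8 -179.1]
scene c [ 0.49 -0.15] r [0.048 0.048 0.047 0.047] ang [174.4  85.   -6.9 -94.3]
side c [ 0.489 -0.153] r [0.046 0.048 0.047 0.048] ang [ 84.4  -5.4 -95.1 173.7]
beaker rim [0.64362689 0.26751943 0.095     ] [0.64326913 0.25427279 0.095     ]
(404, 108) [0.517 0.218 0.245]
(430, 165) [0.579 0.247 0.148]
(465, 190) [0.651 0.268 0.139]
(540, 120) [0.602 0.493 0.154]
(525, 150) [0.636 0.426 0.139]
(270, 190) [ 0.427 -0.004  0.083]
```

View pics/c1.png

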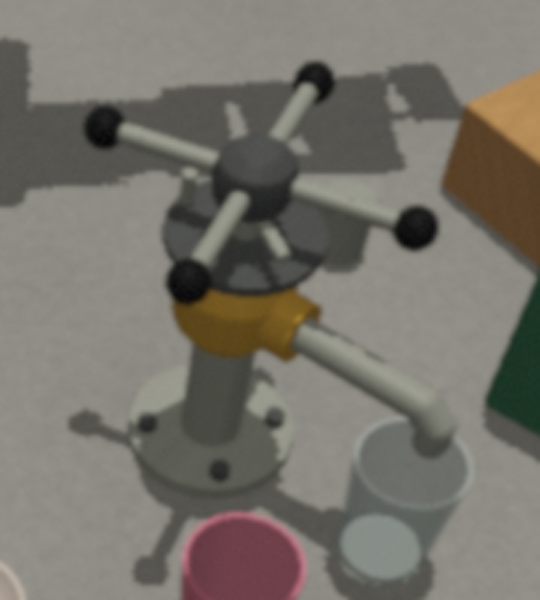

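The crop confirms it: a large four-spoke star with a spout over the clear beaker. The stop post is near crop (188,178) and the lug near (275,240). The star's centre is (0.506, 0.232), with spokes at 30.6° + k·90°. I'll insert the closed fingers at 75° and a radius of 75 mm, then push the 30.6° spoke clockwise.

Emit:
drive_tool --commands "-1 0 0 -5 0 0 0; -1 -6 -2.4 -5 0 0 0; -1 -12 -4.7 -5 0 0 0; -1 -17 -6.7 -5 0 0 0; -1 -22 -8.6 -5 0 0 0; -1 -27 -10.6 -5 0 0 0; -1 -32 -12.6 -5 0 0 0; -1 -37.5 -14.7 -5 0 0 0; -1 -37.5 -14.7 -5 0 0 0; -1 -37.5 -14.7 -5 0 0 0; -1 -37.5 -14.7 -5 0 0 0" --grip_force 10

```text
clock: 1.48
eef_pos: [0.5246, 0.3054, 0.4545]
eef_rot: [-0.001, 0.188, 0.982, -0.0]
contact_force: [-0.6, 0.5, -0.4]
finger_gap: 0.005
grip_force: 0.0
```

```bash
python3 - <<'E'
from h import *
snap('scene','s2')
c=np.array([.506,.232]); X=rot(ctrl.get_obs()['eef_rot'])[:2,:2]
p0=ctrl.get_obs()['eef_pos'][:2]
for a in range(75,-166,-5):
    t=c+.075*np.array([np.cos(np.radians(a)),np.sin(np.radians(a))]); print(a,(100*X.T@(t-p0)).round(1),end=';')
im=cv2.imread('pics/s2.png')[0:250,300:550]; cv2.imwrite('pics/c2.png',cv2.resize(im,None,fx=2.4,fy=2.4))
E
```

```text
75 [-0.1 -0.1];70 [-0.8 -0. ];65 [-1.4 -0. ];60 [-2.1 -0.1];55 [-2.7 -0.2];50 [-3.3 -0.4];45 [-4.  -0.6];40 [-4.5 -0.9];35 [-5.1 -1.2];30 [-5.6 -1.6];25 [-6.1 -2.1];20 [-6.6 -2.5];15 [-7. -3.];10 [-7.4 -3.6];5 [-7.7 -4.1];0 [-8.  -4.7];-5 [-8.2 -5.4];-10 [-8.3 -6. ];-15 [-8.4 -6.6];-20 [-8.5 -7.3];-25 [-8.5 -7.9];-30 [-8.4 -8.6];-35 [-8.3 -9.2];-40 [-8.1 -9.9];-45 [ -7.9 -10.5];-50 [ -7.6 -11.1];-55 [ -7.3 -11.6];-60 [ -6.9 -12.2];-65 [ -6.4 -12.7];-70 [ -6.  -13.1];-75 [ -5.5 -13.5];-80 [ -4.9 -13.9];-85 [ -4.4 -14.2];-90 [ -3.8 -14.5];-95 [ -3.1 -14.7];-100 [ -2.5 -14.9];-105 [ -1.9 -15. ];-110 [ -1.2 -15. ];-115 [ -0.6 -15. ];-120 [  0.1 -14.9];-125 [  0.7 -14.8];-130 [  1.4 -14.6];-135 [  2.  -14.4];-140 [  2.6 -14.1];-145 [  3.1 -13.8];-150 [  3.7 -13.4];-155 [  4.2 -13. ];-160 [  4.6 -12.5];-165 [  5. -12.];
```

View pics/c2.png

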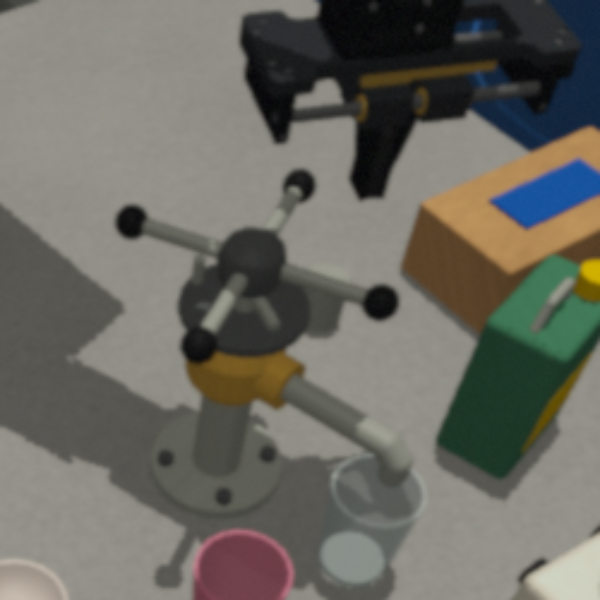

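The closed fingers hover over the gap between the balls at crop (300,185) and (380,300), clear of everything. I'll descend and start the arc.

Emit:
drive_tool --commands "-1 0 0 3 0 0 0; -1 0 0 6.7 0 0 0; -1 0 0 6.7 0 0 0; -1 -1.4 0 6.7 0 0 0; -1 -2.1 -0.1 6.7 0 0 0; -1 -2.7 -0.2 6.7 0 0 0; -1 -3.3 -0.4 6.7 0 0 0; -1 -4 -0.6 6.7 0 0 0; -1 -4.5 -0.9 6.7 0 0 0; -1 -5.1 -1.2 6.7 0 0 0; -1 -5.6 -1.6 6.7 0 0 0; -1 -6.1 -2.1 6.7 0 0 0; -1 -6.6 -2.5 6.7 0 0 0; -1 -7 -3 6.7 0 0 0"

```text
clock: 3.28
eef_pos: [0.5788, 0.2511, 0.3874]
eef_rot: [-0.002, 0.189, 0.982, 0.001]
contact_force: [-3.2, 3.1, 0.3]
finger_gap: 0.004
grip_force: 2.0
```

Emit:
drive_tool --commands "-1 -0.4 -0.6 0 0 0 0; -1 -0.7 -1.1 0 0 0 0; -1 -1 -1.7 0 0 0 0; -1 -1.2 -2.4 0 0 0 0; -1 -1.3 -3 0 0 0 0; -1 -1.4 -3.6 0 0 0 0; -1 -1.5 -4.3 0 0 0 0; -1 -1.5 -4.9 0 0 0 0; -1 -1.4 -5.6 0 0 0 0; -1 -1.3 -6.2 0 0 0 0; -1 -1.1 -6.9 0 0 0 0; -1 -0.9 -7.5 0 0 0 0; -1 -0.6 -8.1 0 0 0 0; -1 -0.3 -8.6 0 0 0 0; -1 0.1 -9.2 0 0 0 0; -1 0.6 -9.7 0 0 0 0"

```text
clock: 5.28
eef_pos: [0.5398, 0.1628, 0.3888]
eef_rot: [0.004, 0.19, 0.982, 0.002]
contact_force: [4.1, 4.9, 0.5]
finger_gap: 0.005
grip_force: 2.1
```

Emit:
drive_tool --commands "-1 0.4 -0.4 0 0 0 0; -1 0.9 -0.8 0 0 0 0; -1 1.5 -1.2 0 0 0 0; -1 2 -1.5 0 0 0 0"

```text
clock: 5.78
eef_pos: [0.5158, 0.1561, 0.3889]
eef_rot: [0.004, 0.189, 0.982, 0.001]
contact_force: [4.5, 1.8, -0.8]
finger_gap: 0.005
grip_force: 2.0
```

```bash
python3 - <<'E'
from h import *
snap('scene','s3')
im=cv2.imread('pics/s3.png')[50:200,320:500]; cv2.imwrite('pics/c3.png',cv2.resize(im,None,fx=4,fy=4,interpolation=2))
E
```

```text
(no output)
```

View pics/c3.png

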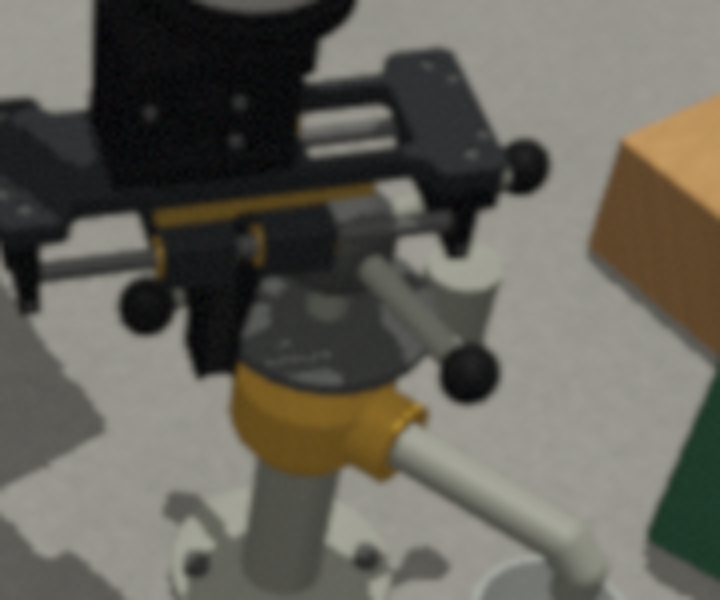

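The star has followed the finger: the pushed spoke's ball is at crop (147,305), and the force is only about 5 N, so it isn't at the stop yet. I'll carry on.

Emit:
drive_tool --commands "-1 0.6 -0.3 0 0 0 0; -1 1.3 -0.5 0 0 0 0; -1 1.9 -0.7 0 0 0 0; -1 2.5 -0.8 0 0 0 0"

```text
clock: 6.32
eef_pos: [0.5003, 0.1564, 0.3904]
eef_rot: [0.023, 0.189, 0.982, 0.003]
contact_force: [40.9, -6.5, -25.3]
finger_gap: 0.005
grip_force: 19.5
```

The force has jumped to about 41 N, probably the stop. I'll back off, lift and check.

Emit:
drive_tool --commands "-1 -0.8 0.3 0 0 0 0; -1 -2 0.8 0 0 0 0; -1 -3 1.2 0 0 0 0; -1 -3 1.2 -4 0 0 0; -1 -3 1.2 -8 0 0 0; -1 -3 6 -12 0 0 0; -1 0 12 -12 0 0 0; -1 3 18 -12 0 0 0; -1 8 22 -12 0 0 0; -1 13 24 -12 0 0 0; -1 18 26 -12 0 0 0; -1 18 26 -12 0 0 0"

```text
clock: 7.82
eef_pos: [0.4134, 0.4686, 0.5071]
eef_rot: [-0.001, 0.186, 0.983, -0.001]
contact_force: [0.2, 0.0, -0.3]
finger_gap: 0.007
grip_force: 0.0
```

```bash
python3 - <<'E'
from h import *
snap('scene','s4')
im=cv2.imread('pics/s4.png')[50:200,320:500]; cv2.imwrite('pics/c4.png',cv2.resize(im,None,fx=4,fy=4,interpolation=2))
E
```

```text
(no output)
```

View pics/c4.png

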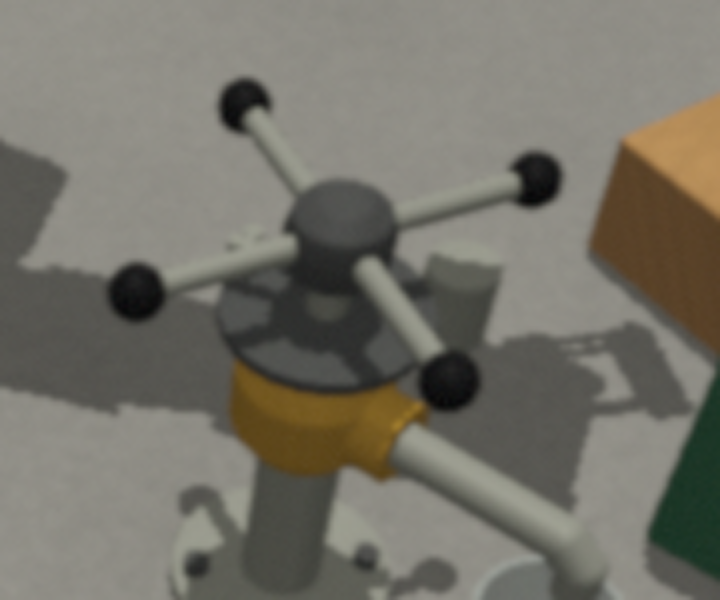

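```bash
python3 - <<'E'
from h import *
c=np.array([.506,.232])
def A(f,u,v,z):
    e=ray(f,u,v,z)[:2]-c; print((u,v),np.degrees(np.arctan2(e[1],e[0])).round(1),np.hypot(*e).round(3))
for p in [(245,105),(535,180),(450,380),(137,292)]: A('s4',320+p[0]/4,50+p[1]/4,.23)
for z in (.195,.205): 
  A('scene',320+285/3,50+252/3,z);A('s4',320+327/4,50+312/4,z);A('s4',320+243/4,50+240/4,z)
P,ok=cloud('s4')
for p in [(243,238),(327,308),(270,320)]: print(P[50+p[1]//4,320+p[0]//4].round(3))
im=cv2.imread('pics/s4.png')[90:145,365:435]
im2=cv2.imread('pics/scene.png')[90:145,365:435]
o=np.vstack([cv2.resize(i,(700,290) if 0 else (382,300),interpolation=2) for i in (im,im2)])
cv2.imwrite('pics/c5.png',cv2.convertScaleAbs(o,alpha=2,beta=0))
E
```

```text
(381.25, 76.25) 169.9 0.095
(453.75, 95.0) 79.7 0.094
(432.5, 145.0) -10.0 0.094
(354.25, 123.0) -99.9 0.095
(415.0, 134.0) 6.7 0.032
(401.75, 128.0) -43.5 0.01
(380.75, 110.0) -168.5 0.052
(415.0, 134.0) -6.3 0.039
(401.75, 128.0) -43.8 0.021
(380.75, 110.0) -156.7 0.046
[0.468 0.208 0.213]
[0.51  0.226 0.194]
[0.501 0.203 0.192]
```

View pics/c5.png

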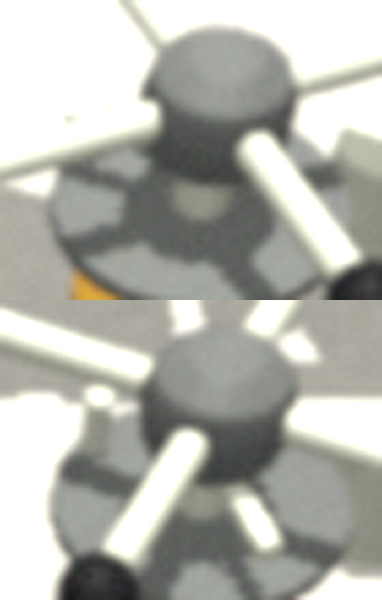

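```bash
python3 - <<'E'
from h import *
c=np.array([.506,.232])
for f,uv in (('scene',[(365+x*70/382,90+y*55/300) for x,y in [(240,200),(250,215),(258,225),(265,235),(98,97),(97,115),(97,130)]]),('s4',[(365+x*70/382,90+y*55/300) for x,y in [(70,118),(75,122),(65,116),(120,137),(60,140),(150,118)]])):
    P,ok=cloud(f)
    for u,v in uv:
        p=P[int(round(v)),int(round(u))]; e=p[:2]-c; print(f,round(u),round(v),p.round(3),np.degrees(np.arctan2(e[1],e[0])).round(1),np.hypot(*e).round(3))
i,im,d=snap('side','s5')
a=cv2.imread('pics/s5.png')[125:225,150:270]; b=cv2.imread('pics/side.png')[125:225,150:270]
cv2.imwrite('pics/c6.png',cv2.convertScaleAbs(np.hstack([cv2.resize(k,(400,333),interpolation=2) for k in (a,b)]),alpha=1.7))
E
```

```text
scene 409 127 [0.532 0.223 0.213] -18.3 0.027
scene 411 129 [0.538 0.222 0.214] -16.4 0.034
scene 412 131 [0.543 0.221 0.214] -16.6 0.039
scene 414 133 [0.548 0.221 0.213] -14.1 0.043
scene 383 108 [0.469 0.215 0.213] -154.8 0.041
scene 383 111 [0.468 0.216 0.205] -157.3 0.041
scene 383 114 [0.469 0.216 0.199] -156.1 0.04
s4 378 112 [0.493 0.184 0.235] -105.6 0.05
s4 379 112 [0.496 0.184 0.237] -102.2 0.049
s4 377 111 [0.466 0.204 0.209] -144.2 0.049
s4 387 115 [0.505 0.194 0.233] -91.5 0.038
s4 376 116 [0.499 0.176 0.234] -97.6 0.057
s4 392 112 [0.504 0.205 0.233] -94.5 0.027
```

View pics/c6.png

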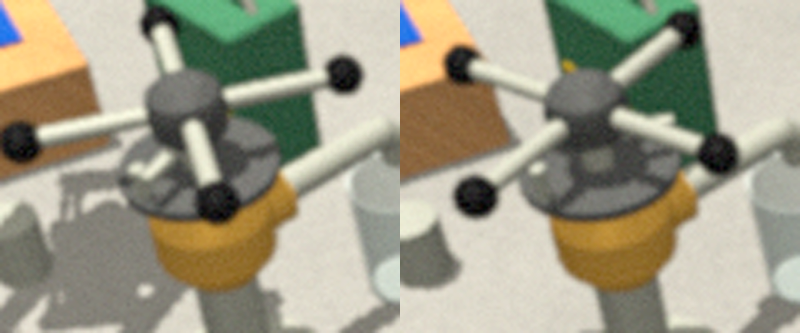

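The side view (left half is now) shows the lug at crop (160,165) against the post at (137,180). The star has turned 130°, and the 41 N reaction agrees with it being at the stop. The beaker and the small valve haven't been touched.

```bash
python3 -c "
from h import *
print(ctrl.finish_job())"
```

```text
the job is handed in; nothing more can be done
None
```

The large valve is shut: I turned its star about 130° clockwise until the lug met the stop post. The arm kept clear of the small valve and the beaker and was touching nothing at hand-in; the hand-in returned no verdict.

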